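# Re-zero a coffee grinder by feel and set it five clicks open

## Robot

A 6-joint arm with a two-finger parallel gripper is mounted at the origin on the work surface. World frame = base frame: x ahead of the robot, y to its left, z up, the work surface at z = 0. Lengths are in m, angles in degrees, forces in N, time in s.
With the tool pointing down it reaches from about 0.25 to 0.725 m from the base axis. Payload 9.7 kg.
Tool frame: the origin (TCP) lies at the very end of the fingers, on their centre line; the grasp point (between the pads) lies 19 mm behind it (bot.grip_point_offset is the z of the grasp point in the tool frame, in m); z points along the fingers, x is the direction in which the jaws open and shut, and the axes are right-handed (so a half turn about z gives the same grasp; the last joint's range is limited). The gripper opens to 85 mm and grips with 20 to 120 N. Pads are 22 mm wide; open, the fingers measure 114 mm over their backs; the gripper's body (76 mm by 85 mm) begins 54 mm behind the grasp point. The pads swing forward as they close: fully open they stand 13 mm farther back than shut.
Start: joints at [-74.255, 4.979, 10.078, 95.1, 0, 90], TCP at [0.149, -0.529, 0.199] pointing down, gripper open.
Joint ranges: [-179.16, 179.16], [-48.56, 103.87], [-65.8, 70.77], [-126.05, 130.52], [-82.76, 87.17], [-180, 180]. Speed limits (degrees/s): [127.2, 127.2, 147.25, 180, 180, 180].

## Interface

Orientations are given as [roll, pitch, yaw] about the fixed x, y, z axes, in that order (R = Rz(yaw) Ry(pitch) Rx(roll)).
In Python, from workcell import get_obs, viewer, job_done, bot gives the robot as it stands.
- The arm moves only by the shell command python3 -m handwheel 'ROWS' [FORCE]. ROWS is JSON, a list of rows, each a list of 5 numbers: the closure, from 0 (fully open) to 1 (shut), then the shift along the world's x, y, z in m, then the turn about the world's z in degrees. A call has 1 to 5 rows; each row is the pose to reach, as a shift and turn from the pose measured when the call began; what a row does not reach only later rows make up. A row lasts 1/10 s, in which the tool goes at most 50 mm and 8.59 degrees, less where a joint would pass 70% of its speed; a pose out of reach is approached as far as the arm can. A call with a gripper value outside its range is refused whole. The fingers move at their own pace and stop on an object; FORCE is the grip in N (left out, the last holds). Time passes only in rows, so rows that repeat a pose let the fingers close. It gives the time, the measured TCP pose, the force and the opening at its end, in the units of the state.
- get_obs(): the state, without advancing time (a new reading comes with each control period).
- viewer.camera(name): name is "scene" or "side" or "wrist"; returns a dict with "color" (400x640x3 uint8, blue, green, red), "K" (3x3 intrinsics, pixels), "origin" and "orientation" of the camera in the world. Camera axes: x right, y down, z forward; pixel columns grow to the right and rows downward; lengths in m; the calibration is good to about 2 mm. A picture is of the moment at which its call begins. There is no depth.
- job_done(): hands the job in, once; it reports no verdict.
The state is a dict: "time": time; "q": joint angles; "qd": joint speeds; "joint_efforts": joint torques, N m; "ee_pos": TCP position; "tcp_rot": TCP orientation; "wrist_force": force on the tool from outside, world axes, zero at the start; "torque": the same for the moment, N m; "opening": finger opening in m.
Only numpy, scipy, OpenCV 4.12 (cv2) and the standard library are available. Lean on these libraries where they do the work, as an engineer would, in place of code of your own. Each camera call takes 0.05 s, during which the arm holds its last target.

## Task

Re-zero the coffee grinder and set it: turn the bar knob on its top clockwise (seen from above) until it comes up gently but firmly against its hidden stop, then back it off anticlockwise by exactly five clicks. Then push the little lock lever beside the knob all the way over towards the knob, let go, and leave the mug, jar and caddy standing where they are.

Things in the scene. Friction and masses are not known exactly. Their poses are not given: they have to be found in the camera images.
- grinder: White coffee grinder, fixed, 200 (x) by 240 (y) by 160 mm tall, flat top; origin under its centre, x from the lock lever to the knob, z up. On top: bar knob at (35, -50) mm, lock lever pivot at (-55, -50) mm, and a clear round bean hopper with white lid, 94 mm across, at (20, 68) mm, rising 97 mm above the top.
- knob_grip (a point): Grip point of the dark metal bar knob, on its vertical axis, 37 mm above the grinder's top, 13 mm below the bar's top. The bar is 44 mm long (this point's x; a white line marks the +x end), 14 mm thick (y), 36 mm tall, on a 48 mm disc whose face is 23 mm below this point. Turning anticlockwise (about +z) opens, clockwise closes.
- dial_plate (a point): Centre of the 72 mm grey plate with tick marks under the knob, fixed to the grinder. The knob has 24 notches a turn (0.262 rad apart); about 0.2 N m takes it over a click; let go, it snaps into the nearest notch. At the start it stands 2 to 6 clicks from its clockwise stop, which is hidden, unmarked and set differently each time.
- knob (a joint): Knob angle in rad, anticlockwise positive; its zero tells nothing of the stop. The stop is met 0.05 rad past the last notch, with no further click; the knob springs back to that notch when eased, and the five clicks count from it. The stop feels harder than a click: 0.3 to 0.6 N m at the knob is a firm touch, above 0.9 N m damages the burrs.
- lock_tip (a point): Centre of the black ball, 18 mm in diameter, at the tip of the lock lever, a 45 mm steel stem on a small block beside the knob; the ball starts 54 mm above the grinder's top, leaning away from the knob. It swings over its pivot towards the knob (the grinder's +x), the ball moving 43 mm; about 1.2 N moves it and it stays where it is left.
- lock (a joint): Lock lever angle in rad: 0 leaning away from the knob (unlocked), 1.0 fully over towards the knob (locked).
- mug: White ceramic mug, 80 mm across, 90 mm tall, with a handle, standing beside the grinder; origin at the centre of its underside.
- jar: Glass jar with a wooden lid, 72 mm across, 110 mm tall, standing beside the grinder; origin at the centre of its underside.
- caddy: Open wooden caddy, 90 by 150 by 50 mm, standing beyond the grinder; origin at the centre of its underside.

How it is judged (in metres and radians):
On the way, in this order (a step that is already met when the one before it is completed fails the run):
1. the knob is turned clockwise against its stop (at least 1.5 N at the stop) (contact force between knob_lug and stop above 1.5 N), for 0.1 s.
2. the knob rests in the fifth notch from the stop, not yet locked (contact force between pawl_tip and pin5 above 0.3 N and contact force between pawl_tip and pin6 above 0.3 N and value of joint lock below 0.3 rad), for 0.2 s.
3. the lock lever is thrown over (value of joint lock above 0.85 rad), for 0.1 s.
At the end, for the whole second after the job is handed in: The knob rests in the notch exactly five clicks anticlockwise of the last notch before its stop, the lock lever is over at 0.85 rad or more, and mug, jar and caddy are within 30 mm of where they started (contact force between pawl_tip and pin5 above 0.3 N and contact force between pawl_tip and pin6 above 0.3 N and value of joint lock above 0.85 rad and distance of each of mug, jar, caddy from where it was at the start of the episode below 0.03 m); the robot touches nothing.
It fails at once if the burrs are damaged: the knob is forced against its stop with more than 18 N (over 0.9 N m of turning moment at the knob) (contact force between knob_lug and stop above 18 N).
It fails at once if the mug, jar or caddy is moved by more than 30 mm (distance of any of mug, jar, caddy from where it was at the start of the episode above 0.03 m).
It also fails if it takes over 64 s, if anything falls off the work surface, if the arm or the gripper's body presses on something with over 40 N, if the wrist force passes 120 N, or if a joint passes its speed limit or range.

## Working session

There is one attempt and no reset: what is moved stays moved. The work goes in short steps, Python scripts to look and compute and a shell command to move; the robot and the scene stay as the last step left them, time stands still between calls to the robot, and variables do not carry over. Pictures are saved under pics/ and viewed, and the job is handed in when it is done.

```bash
ls; mkdir -p pics; python3 - <<'E'
from workcell import get_obs, viewer
import cv2
for n in ("scene","side","wrist"):
    c=viewer.camera(n); cv2.imwrite(f"pics/{n}0.png",c["color"]); print(n,c["K"],c["origin"],c["orientation"])
o=get_obs(); print(o)
E
```

```text
pics
scene [[434.23878566   0.         324.08253952]
 [  0.         434.23878566 191.47939769]
 [  0.           0.           1.        ]] [1.51989275 0.11829544 0.70144648] [-122.38079279    0.36558168   93.03357073]
side [[469.06483027   0.         320.98259795]
 [  0.         469.06483027 200.60025083]
 [  0.           0.           1.        ]] [0.06264647 0.9158321  0.73211857] [-119.4841024     0.98992571 -148.91440261]
wrist [[277.83936085   0.         314.8647624 ]
 [  0.         277.83936085 200.61584847]
 [  0.           0.           1.        ]] [ 0.22144113 -0.50827387  0.37278212] [ 1.62650779e+02  9.25220817e-02 -7.42561646e+01]
{'time': 0.15, 'q': array([-7.42575378e+01,  5.00454713e+00,  1.00448885e+01,  9.50982522e+01,
       -2.23448595e-03,  9.00005773e+01]), 'qd': array([-0.14562979, -0.15185803,  0.079739  ,  0.06584191, -0.11016993,
        0.06664952]), 'joint_efforts': array([ 1.05325714e-04, -5.20759177e+01,  4.65044618e+01,  1.38656358e-02,
        2.43800355e-05,  1.06507076e-05]), 'ee_pos': array([ 0.1491574 , -0.52918423,  0.19893941]), 'tcp_rot': array([ 1.79997765e+02,  5.79108182e-02, -7.42581151e+01]), 'wrist_force': array([-0.56132584, -0.42919459, -0.06493567]), 'torque': array([-0.00263086,  0.0056819 ,  0.02652294]), 'opening': 0.08517513589789448}
```

View pics/scene0.png

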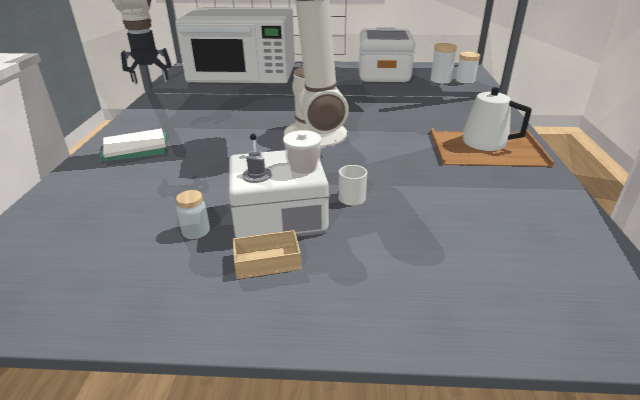

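View pics/side0.png

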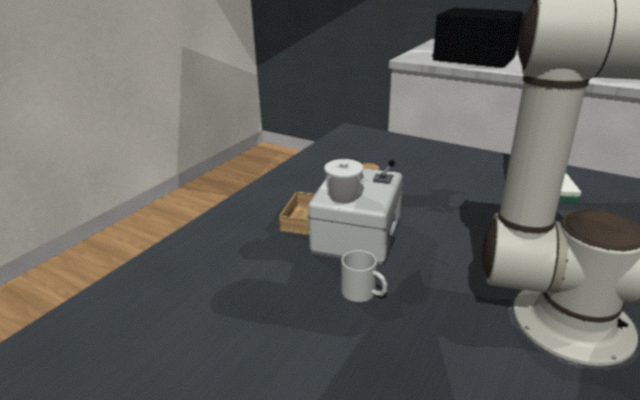

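View pics/wrist0.png

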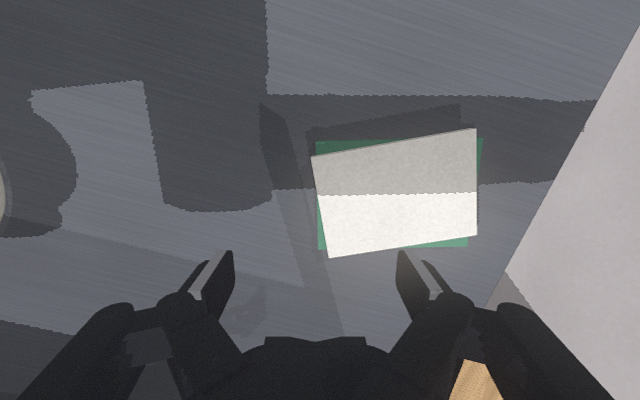

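The scene view shows the grinder at about (278,195), with the lever ball at (253,137), the knob at (256,165) and the hopper at (302,152). The jar is at (192,215), the mug at (352,185) and the caddy at (267,255). I'll zoom in.

```bash
python3 - <<'E'
import cv2
a=cv2.imread("pics/scene0.png")[120:250,170:380]; b=cv2.imread("pics/side0.png")[140:310,270:420]
cv2.imwrite("pics/sceneZ.png",cv2.resize(a,None,fx=3.8,fy=3.8,interpolation=2))
cv2.imwrite("pics/sideZ.png",cv2.resize(b,None,fx=3.5,fy=3.5,interpolation=2))
E
```

```text
(no output)
```

View pics/sceneZ.png

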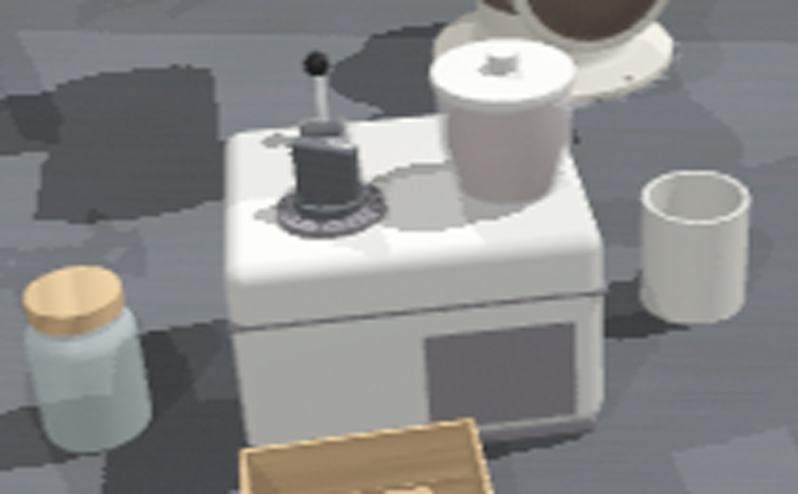

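View pics/sideZ.png

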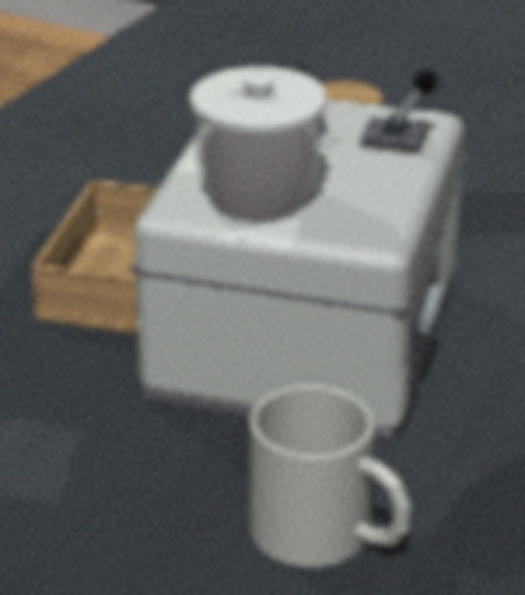

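```bash
cat > h.py <<'E'
import numpy as np
from scipy.spatial.transform import Rotation as R
C={"scene":(434.23878566,324.08253952,191.47939769,[1.51989275,0.11829544,0.70144648],[-122.38079279,0.36558168,93.03357073]),
"side":(469.06483027,320.98259795,200.60025083,[0.06264647,0.9158321,0.73211857],[-119.4841024,0.98992571,-148.91440261])}
def ray(n,u,v):
    f,cx,cy,o,e=C[n] if isinstance(n,str) else n
    d=R.from_euler("xyz",e,degrees=True).apply([(u-cx)/f,(v-cy)/f,1]); return np.array(o),d
def plane(n,u,v,z):
    o,d=ray(n,u,v); return o+d*(z-o[2])/d[2]
def tri(a,b):
    (o1,d1),(o2,d2)=ray(*a),ray(*b)
    s=np.linalg.lstsq(np.c_[d1,-d2],o2-o1,rcond=None)[0]; p,q=o1+s[0]*d1,o2+s[1]*d2
    return (p+q)/2,np.linalg.norm(p-q)
E
python3 - <<'E'
from h import *
S=lambda x,y:(170+x/3.8,120+y/3.8)
D=lambda x,y:(270+x/3.5,140+y/3.5)
b,e=tri(("scene",*S(316,64)),("side",*D(425,81))); print("ball",b,e)
l,e=tri(("scene",*S(503,72)),("side",*D(259,97))); print("lid",l,e)
k=plane("scene",*S(331,207),.162); print("dial",k)
print("knobtop",plane("scene",*S(328,141),.21))
for n,p in [("FL",(228,283)),("FR",(604,258)),("BL",(233,138)),("BR",(572,115))]: print(n,plane("scene",*S(*p),.155))
print("jar lid",plane("scene",*S(74,288),.11)); print("mug",plane("scene",*S(695,195),.09),plane("side",*D(313,422),.09))
d=k-b; print("yaw from ball->dial",np.degrees(np.arctan2(d[1],d[0])),np.hypot(*d[:2]))
E
```

```text
ball [ 0.48762684 -0.12698145  0.21172663] 0.0009658871639448347
lid [0.55390537 0.01024342 0.24011142] 0.001731539296941483
dial [ 0.59914902 -0.10010191  0.162     ]
knobtop [ 0.59808711 -0.09791619  0.21      ]
FL [ 0.68197934 -0.14917185  0.155     ]
FR [0.64315909 0.07993818 0.155     ]
BL [ 0.49316984 -0.19059036  0.155     ]
BR [0.4475847  0.04813405 0.155     ]
jar lid [ 0.62342222 -0.27178161  0.11      ]
mug [0.44715254 0.13932684 0.09      ] [0.44030037 0.14235653 0.09      ]
yaw from ball->dial 13.551203624875539 0.11471575904001687
```

Ball z comes out at 0.212 m (0.214 expected), and the ball-to-knob distance at 115 mm (111 expected). Grinder yaw is about 12°. I'll move above the knob for a wrist view.

```bash
python3 -m handwheel '[[0.1,0.033,0.033,0.013,6],[0.1,0.066,0.066,0.026,12],[0.1,0.1,0.1,0.04,18],[0.1,0.133,0.133,0.053,24],[0.1,0.166,0.166,0.066,30]]'; python3 -c "
from workcell import get_obs;print(get_obs()['q'])"
```

```text
time: 0.65
ee_pos: [0.3161, -0.3616, 0.2654]
tcp_rot: [-180.0, 0.1, -44.0]
wrist_force: [1.0, -0.3, -0.0]
opening: 0.0769
[-4.88427864e+01 -2.47951716e+00  9.93308061e+00  1.02469958e+02
 -2.93118169e-03  8.51866161e+01]
```

```bash
python3 -m handwheel '[[0.2,0.033,0.033,0.013,6],[0.2,0.066,0.066,0.026,12],[0.2,0.1,0.1,0.04,18],[0.2,0.133,0.133,0.053,24],[0.2,0.166,0.166,0.066,30]]';python3 -m handwheel '[[0.3,0.033,0.033,0.0,7],[0.3,0.066,0.066,0.00,14],[0.3,0.08,0.08,0.0,14],[0.3,0.08,0.08,0.0,14]]'; python3 - <<'E'
from workcell import get_obs, viewer
import cv2
c=viewer.camera("wrist"); cv2.imwrite("pics/w1.png",c["color"]); print(c["K"][0],c["origin"],c["orientation"])
print(get_obs()["q"],get_obs()["ee_pos"])
E
```

```text
time: 1.15
ee_pos: [0.4831, -0.1939, 0.3319]
tcp_rot: [180.0, 0.1, -13.8]
wrist_force: [0.6, 0.4, 0.7]
opening: 0.0686
time: 1.55
ee_pos: [0.5647, -0.1117, 0.3302]
tcp_rot: [-180.0, 0.2, 0.4]
wrist_force: [0.1, -1.2, -0.5]
opening: 0.0599
[277.83936085   0.         314.8647624 ] [ 0.56372041 -0.03542104  0.50424017] [162.74529515   0.21822158   0.41786373]
[-1.13251158e+01  1.48431343e+01  3.66073823e+01  1.11910142e+02
 -1.86938379e-02  7.83393653e+01] [ 0.56366358 -0.11299348  0.33087483]
```

View pics/w1.png

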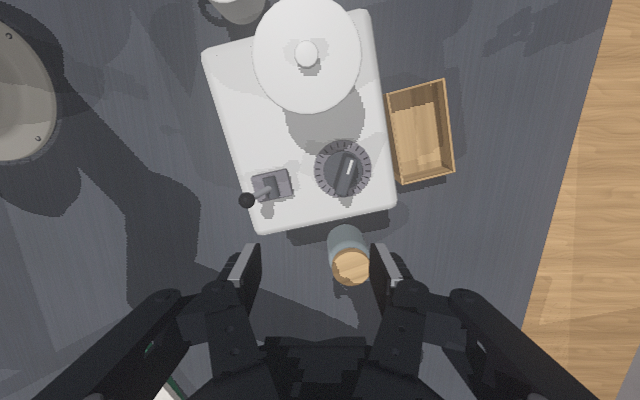

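The wrist view shows the dial at (342,169), the bar slanting up and to the right with its white line near (349,167), the ball at (247,200), and the grinder outline. I'll enlarge it.

```bash
python3 - <<'E'
import cv2
a=cv2.imread("pics/w1.png")[125:250,230:400]
cv2.imwrite("pics/w1Z.png",cv2.resize(a,None,fx=4.7,fy=4.7,interpolation=2))
E
```

```text
(no output)
```

View pics/w1Z.png

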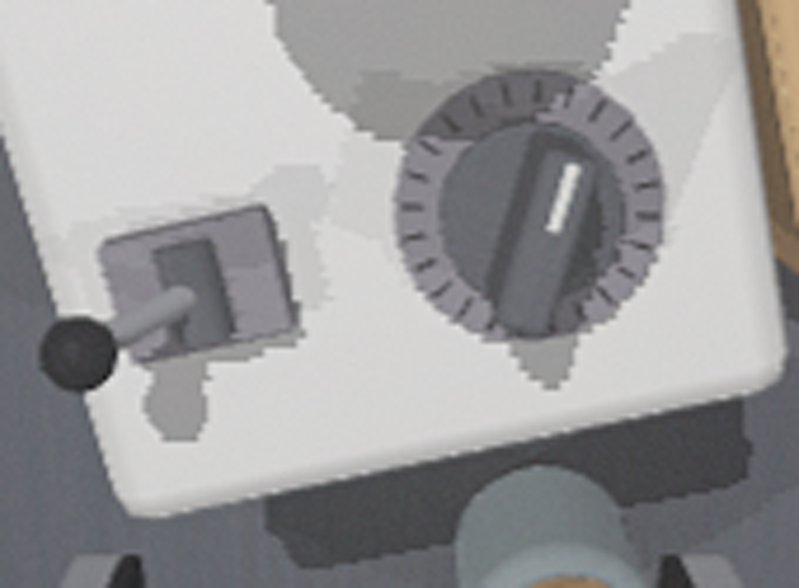

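```bash
cat >> h.py <<'E'
W=(277.83936085,314.8647624,200.61584847,[0.56372041,-0.03542104,0.50424017],[162.74529515,0.21822158,0.41786373])
E
python3 - <<'E'
from h import *
Z=lambda x,y:(230+x/4.7,125+y/4.7)
an=lambda p,q:np.degrees(np.arctan2(*(q-p)[1::-1]))
k=plane(W,*Z(531,204),.162); b=plane(W,*Z(79,353),.214)
print("dial",k,"ball",b,an(b,k),np.hypot(*(k-b)[:2]))
for z,p,q in [(.21,(554,230),(573,165)),(.21,(555,330),(598,170)),(.21,(487,305),(540,135))]:
    P,Q=plane(W,*Z(*p),z),plane(W,*Z(*q),z); print("bar",P,Q,an(P,Q))
print("fr edge",an(plane(W,*Z(170,515),.155),plane(W,*Z(740,395),.155)))
P=plane(W,252,230,.155);Q=plane(W,203,55,.155);print("left edge",an(P,Q)-90)
P=plane(W,396,195,.155);Q=plane(W,370,20,.155);print("right edge",an(P,Q)-90)
print("lid",plane(W,306,55,.247))
print("block",plane(W,*Z(200,283),.165))
E
```

```text
dial [ 0.59787381 -0.09945472  0.162     ] ball [ 0.48879528 -0.12562294  0.214     ] 13.490456466733121 0.11217352681392885
bar [ 0.59857314 -0.09644813  0.21      ] [ 0.60222369 -0.08150721  0.21      ] 76.26977712928056
bar [ 0.5998208  -0.12027441  0.21      ] [ 0.60791989 -0.08259351  0.21      ] 77.86947490950337
bar [ 0.58371946 -0.11434418  0.21      ] [ 0.59451691 -0.07483296  0.21      ] 74.71564122033239
fr edge 13.261540056234164
left edge 11.272100044777204
right edge 13.326520880958043
lid [0.55500432 0.01175484 0.247     ]
block [ 0.5098372  -0.12096282  0.165     ]
```

```bash
python3 -m handwheel '[[0.4,0.007,0.003,0,8.4],[0.4,0.014,0.005,0,16.8],[0.4,0.021,0.008,0,25.2],[0.4,0.028,0.01,0,33.6],[0.4,0.034,0.013,0,42]]';python3 -m handwheel '[[0.4,0,0,0,8.4],[0.4,0,0,0,16.8],[0.4,0,0,0,25.2],[0.4,0,0,0,33.6],[0.4,0,0,0,42]]';python3 -m handwheel '[[0.4,0,0,0,8.4],[0.4,0,0,0,16.8],[0.4,0,0,0,25.2],[0.4,0,0,0,33.6],[0.4,0,0,0,42]]'; python3 -m handwheel '[[0.4,0,0,0,8.4],[0.4,0,0,0,16.8],[0.4,0,0,0,25.2],[0.4,0,0,0,33.6],[0.4,0,0,0,40]]'
```

```text
time: 2.1
ee_pos: [0.5971, -0.1013, 0.3313]
tcp_rot: [180.0, 0.1, 42.6]
wrist_force: [-0.6, 0.2, -0.9]
opening: 0.0514
time: 2.6
ee_pos: [0.5961, -0.1027, 0.3318]
tcp_rot: [180.0, 0.2, 84.8]
wrist_force: [-0.2, -0.4, -0.2]
opening: 0.0513
time: 3.1
ee_pos: [0.5952, -0.1041, 0.3323]
tcp_rot: [180.0, 0.2, 127.0]
wrist_force: [0.3, 0.3, 0.1]
opening: 0.0515
time: 3.6
ee_pos: [0.5942, -0.1055, 0.3329]
tcp_rot: [180.0, 0.2, 167.3]
wrist_force: [-0.6, -0.1, -0.3]
opening: 0.0518
```

```bash
python3 -m handwheel '[[0.4,0.002,0.003,-0.03,0],[0.4,0.004,0.0065,-0.06,0],[0.4,0.004,0.0065,-0.06,0]]'; python3 - <<'E'
from workcell import get_obs, viewer
import cv2
c=viewer.camera("wrist"); cv2.imwrite("pics/w2.png",c["color"]); print(list(c["origin"]),list(c["orientation"]))
print(get_obs()["tcp_rot"],get_obs()["ee_pos"])
E
```

```text
time: 3.9
ee_pos: [0.596, -0.0997, 0.2688]
tcp_rot: [-180.0, -0.2, 167.2]
wrist_force: [-0.0, 0.5, 0.4]
opening: 0.051
[np.float64(0.5787630797959648), np.float64(-0.17351390989024737), np.float64(0.44271407643046734)] [np.float64(162.69853266577053), np.float64(-0.22458357833428141), np.float64(167.17279075054776)]
[1.79997179e+02 1.86971402e-02 1.67182872e+02] [ 0.59654982 -0.09982128  0.2717826 ]
```

View pics/w2.png

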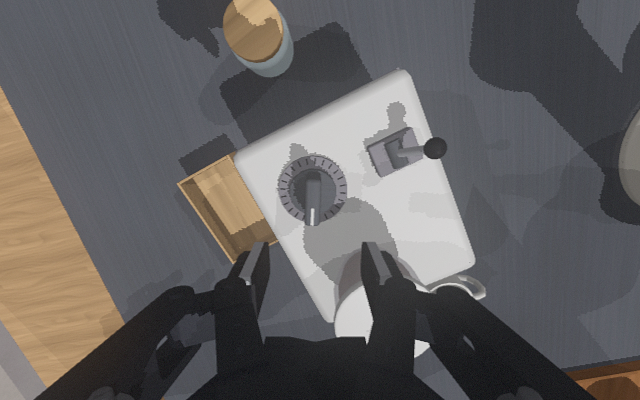

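The dial centre is at about (313,189). The bar points nearly straight down the image between the fingers, so the alignment looks right. I'll check the numbers.

```bash
python3 - <<'E'
from h import *
import cv2
V=(W[0],W[1],W[2],[0.57876308,-0.17351391,0.44271408],[162.69853,-0.2245836,167.17279])
print(plane(V,313,189.5,.162),plane(V,435,148,.214))
P,Q=plane(V,315.3,172,.21),plane(V,311.5,222,.21);print(P,Q,np.degrees(np.arctan2(*(Q-P)[1::-1])))
a=cv2.imread("pics/w2.png")[140:240,265:365];cv2.imwrite("pics/w2Z.png",cv2.resize(a,None,fx=6,fy=6,interpolation=2))
E
```

```text
[ 0.59630146 -0.10031056  0.162     ] [ 0.48822278 -0.12580337  0.214     ]
[ 0.58795039 -0.12738941  0.21      ] [ 0.60138436 -0.08367767  0.21      ] 72.91618827707474
```

View pics/w2Z.png

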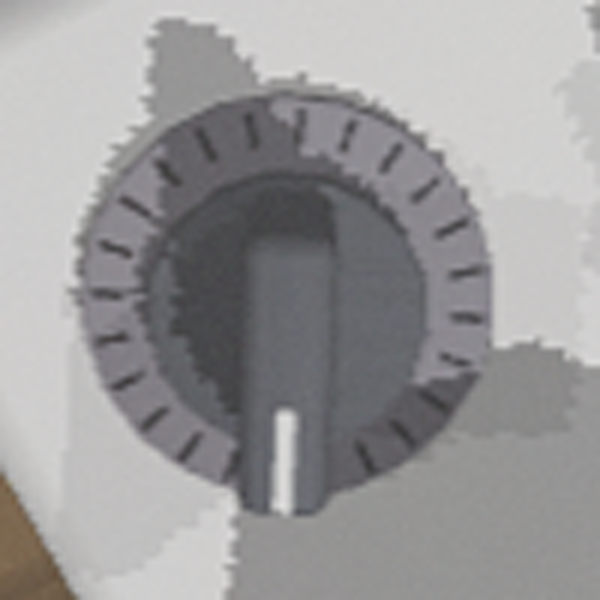

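```bash
python3 - <<'E'
from h import *
V=(W[0],W[1],W[2],[0.57876308,-0.17351391,0.44271408],[162.69853,-0.2245836,167.17279])
Z=lambda x,y:(265+x/6,140+y/6)
for p,q in [((291,240),(285,513)),((247,240),(243,510)),((335,240),(326,510)),((287,410),(284,510))]:
  P,Q=plane(V,*Z(*p),.21),plane(V,*Z(*q),.21);print(P,Q,(P+Q)/2,np.degrees(np.arctan2(*(Q-P)[1::-1])))
E
```

```text
[ 0.59099737 -0.12094491  0.21      ] [ 0.60126919 -0.08017382  0.21      ] [ 0.59613328 -0.10055937  0.21      ] 75.85924947799961
[ 0.59712642 -0.12234632  0.21      ] [ 0.60731286 -0.08205866  0.21      ] [ 0.60221964 -0.10220249  0.21      ] 75.81057784051404
[ 0.58486702 -0.11954321  0.21      ] [ 0.59515262 -0.07926926  0.21      ] [ 0.59000982 -0.09940623  0.21      ] 75.67341540241762
[ 0.59730752 -0.09605775  0.21      ] [ 0.60130663 -0.08068091  0.21      ] [ 0.59930707 -0.08836933  0.21      ] 75.42181612853288
```

Both views agree: the knob is at (0.597,-0.100) and the bar at 75.8°. The measured bar is 42 mm long by 13 mm thick, against 44 and 14 given. I'll descend and grip.

```bash
python3 -m handwheel '[[0.4,0,0,-0.03,-1],[0.4,0,0,-0.06,-1.4],[0.4,0,0,-0.08,-1.4],[0.4,0,0,-0.088,-1.4],[0.4,0,0,-0.088,-1.4]]' 30;  python3 -c "
from workcell import get_obs;o=get_obs();print(o['ee_pos'],o['tcp_rot'],o['wrist_force'],o['torque'])"
```

```text
time: 4.45
ee_pos: [0.5965, -0.1003, 0.1849]
tcp_rot: [-180.0, 0.1, 165.7]
wrist_force: [0.4, 0.3, 0.5]
opening: 0.0513
[ 0.59654654 -0.10034882  0.18490678] [-1.79999725e+02  5.58304538e-02  1.65747504e+02] [0.44126401 0.3186075  0.47550722] [ 0.0869421  -0.01178448  0.00615089]
```

```bash
python3 -m handwheel '[[0.9,0,0,0,0],[1,0,0,0,0],[1,0,0,0,0],[1,0,0,0,0],[1,0,0,0,0]]' 30;python3 -m handwheel '[[1,0,0,0,0],[1,0,0,0,0]]' 30;  python3 -c "
from workcell import get_obs;o=get_obs();print(o['ee_pos'],o['tcp_rot'],o['wrist_force'],o['torque'])"
```

```text
time: 4.95
ee_pos: [0.5966, -0.1003, 0.1851]
tcp_rot: [180.0, 0.1, 165.8]
wrist_force: [-0.5, -0.9, 0.5]
opening: -0.0002
time: 5.15
ee_pos: [0.5966, -0.1003, 0.1851]
tcp_rot: [180.0, 0.1, 165.8]
wrist_force: [0.5, 0.4, 0.2]
opening: 0.0002
[ 0.59662344 -0.10031905  0.18513109] [1.79999809e+02 6.71698493e-02 1.65753116e+02] [0.46588395 0.38840696 0.24512518] [ 0.01097728 -0.01415036 -0.01563753]
```

The opening reads 0, so the fingers closed on nothing. I'll look.

```bash
python3 - <<'E'
from workcell import viewer
import cv2
c=viewer.camera("wrist"); cv2.imwrite("pics/w3.png",c["color"])
c=viewer.camera("scene"); cv2.imwrite("pics/s3.png",cv2.resize(c["color"][60:220,180:390],None,fx=3.7,fy=3.7,interpolation=2))
E
```

```text
(no output)
```

View pics/w3.png

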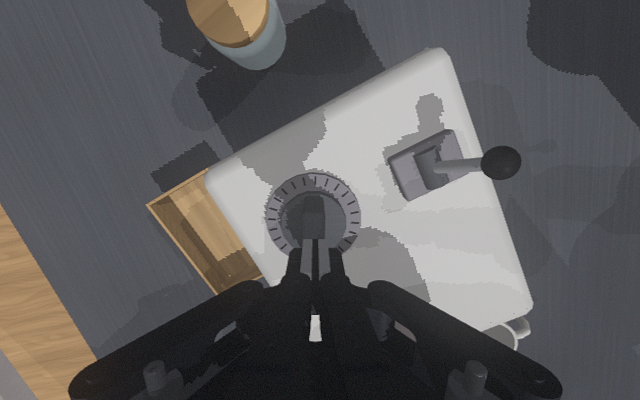

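View pics/s3.png

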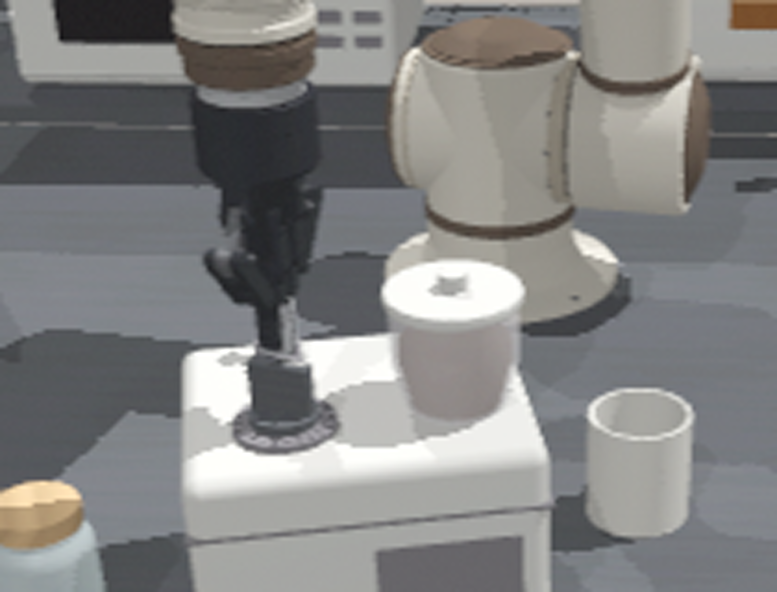

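```bash
python3 - <<'E'
from h import *
import cv2
from workcell import viewer
c=viewer.camera("wrist"); 
def proj(K,o,e,p):
    q=R.from_euler("xyz",e,degrees=True).inv().apply(np.array(p)-o); return K[0][0]*q[0]/q[2]+K[0][2],K[1][1]*q[1]/q[2]+K[1][2]
f,cx,cy,o,e=C["scene"];KS=[[f,0,cx],[0,f,cy]]
for p in ([.5966,-.1003,.185],[.5966,-.1003,.21],[.5966,-.1003,.162],[.5856,-.1217-.02+.02,.21],[.602,-.079,.21]):
    s=proj(KS,np.array(o),e,p); print(p,"wrist",proj(c["K"],c["origin"],c["orientation"],p),"s3",((s[0]-180)*3.7,(s[1]-60)*3.7))
a=c["color"][160:300,240:400];cv2.imwrite("pics/w3Z.png",cv2.resize(a,None,fx=5,fy=4.2,interpolation=2))
b=viewer.camera("scene")["color"][130:190,225:285];cv2.imwrite("pics/s3Z.png",cv2.resize(b,None,fx=10,fy=10,interpolation=2))
E
```

```text
[0.5966, -0.1003, 0.185] wrist (np.float64(313.1770095192838), np.float64(230.96283053681475)) s3 (np.float64(282.61076868273216), np.float64(391.6022680212348))
[0.5966, -0.1003, 0.21] wrist (np.float64(312.9217610028219), np.float64(247.8952482726779)) s3 (np.float64(279.1797702444389), np.float64(358.1562345031717))
[0.5966, -0.1003, 0.162] wrist (np.float64(313.3607499244121), np.float64(218.77404551382747)) s3 (np.float64(285.6920093683269), np.float64(421.63879560965813))
[0.5856, -0.12169999999999999, 0.21] wrist (np.float64(322.33304699683697), np.float64(210.5786490947552)) s3 (np.float64(250.20735809308917), np.float64(349.756973297488))
[0.602, -0.079, 0.21] wrist (np.float64(313.0086221561585), np.float64(280.10743510881946)) s3 (np.float64(310.0402060735912), np.float64(362.6589012818397))
```

View pics/w3Z.png

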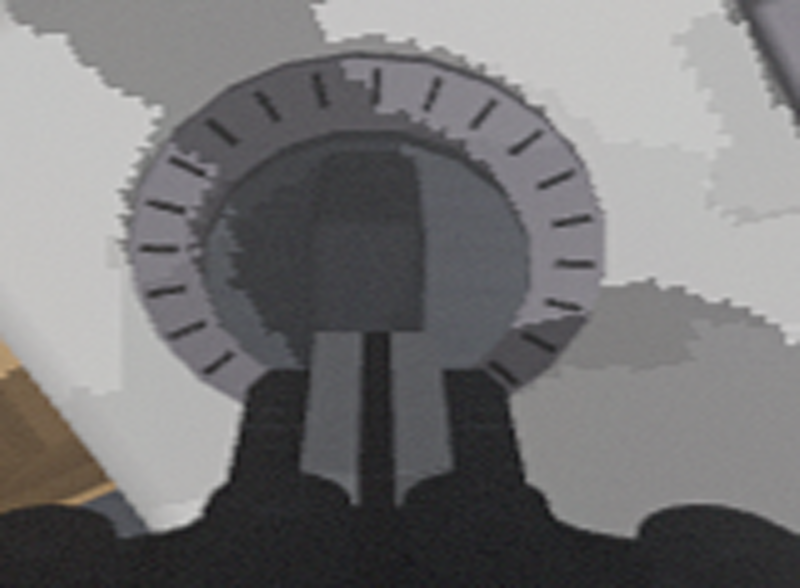

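View pics/s3Z.png

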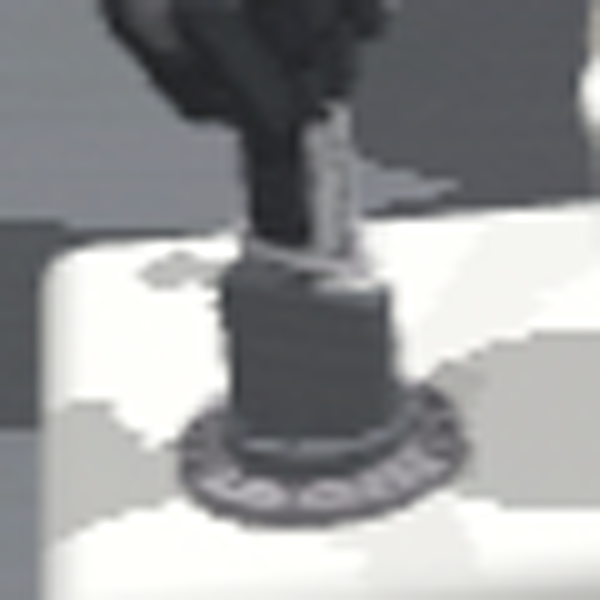

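The fingers have closed just above the bar. The image scale also puts the fingertips about 28 mm above the reported TCP, in every wrist view so far (at 51 mm opening, the inner edges at ±53 px give a depth near 0.135 m, not 0.175 m). I'll open, go lower in steps while watching the force, and look again.

```bash
python3 -m handwheel '[[0.6,0,0,0,0],[0.6,0,0,0,0],[0.6,0,0,0,0],[0.6,0,0,-0.006,0],[0.6,0,0,-0.012,0]]' 30;python3 -m handwheel '[[0.6,0,0,-0.004,0],[0.6,0,0,-0.008,0],[0.6,0,0,-0.012,0],[0.6,0,0,-0.012,0]]'; python3 - <<'E'
from workcell import viewer
import cv2
c=viewer.camera("wrist"); cv2.imwrite("pics/w4.png",c["color"])
b=viewer.camera("scene")["color"][130:190,225:285];cv2.imwrite("pics/s4Z.png",cv2.resize(b,None,fx=8,fy=8,interpolation=2))
E
```

```text
time: 5.85
ee_pos: [0.5967, -0.1003, 0.1726]
tcp_rot: [180.0, 0.1, 165.8]
wrist_force: [0.0, 0.1, 0.3]
opening: 0.034
time: 6.25
ee_pos: [0.5964, -0.1003, 0.1599]
tcp_rot: [-180.0, 0.0, 165.8]
wrist_force: [-0.2, 0.6, -0.1]
opening: 0.0338
```

View pics/w4.png

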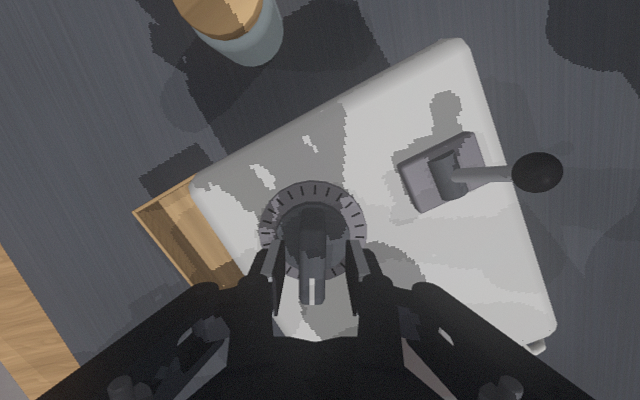

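View pics/s4Z.png

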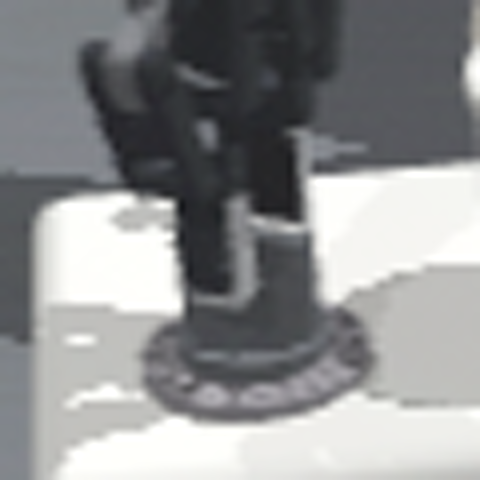

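Now the fingers straddle the bar: the front fingertip is at about (215,300) in the crop, well below the bar's top edge, with clearance over the disc. I'll close.

```bash
python3 -m handwheel '[[0.8,0,0,0,0],[0.9,0,0,0,0],[1,0,0,0,0],[1,0,0,0,0],[1,0,0,0,0]]' 30;  python3 -c "
from workcell import get_obs;o=get_obs();print(o['ee_pos'],o['tcp_rot'],o['wrist_force'],o['torque'],o['joint_efforts'])"
```

```text
time: 6.85
ee_pos: [0.5978, -0.1005, 0.1612]
tcp_rot: [180.0, 0.2, 165.7]
wrist_force: [5.2, -0.5, -0.3]
opening: 0.0135
[ 0.59775704 -0.100547    0.16121599] [179.98750078   0.22022295 165.74587615] [ 5.19701806 -0.5186185  -0.29780978] [-0.13309758 -0.96882893 -0.01683319] [ 1.17898788e-01 -6.01354837e+01  4.47790396e+01  2.12556392e+00
  1.92502752e-02 -6.29097456e-02]
```

The grip reads 13.5 mm on the 14 mm bar. At 26 N on 22 mm pads it can pass only about 0.57 N m, which protects the stop. I'll turn clockwise in small steps.

```bash
cat > t.sh <<'E'
python3 -c "
from workcell import get_obs;o=get_obs();print('yaw',o['tcp_rot'][2].round(2),'F',o['wrist_force'].round(2),'T',o['torque'].round(3),'j6',o['joint_efforts'][5].round(3),'op',round(o['opening'],4))"
E
python3 -m handwheel '[[1,0,0,0,-2],[1,0,0,0,-4],[1,0,0,0,-4]]' 26|head -1; sh t.sh; python3 -m handwheel '[[1,0,0,0,-2],[1,0,0,0,-4],[1,0,0,0,-4]]'|head -1; sh t.sh;  python3 -m handwheel '[[1,0,0,0,-2],[1,0,0,0,-4],[1,0,0,0,-4]]'|head -1; sh t.sh
```

```text
time: 7.15
yaw 161.73 F [ 1.92 -0.64 -1.32] T [-0.038 -0.169  0.16 ] j6 0.607 op 0.013
time: 7.45
yaw 157.74 F [ 1.65 -0.68 -1.24] T [-0.049 -0.055  0.017] j6 0.496 op 0.0134
time: 7.75
yaw 153.79 F [ 1.8   0.91 -1.58] T [ 0.072 -0.059 -0.133] j6 0.372 op 0.0131
```

```bash
python3 -m handwheel '[[1,0,0,0,-2],[1,0,0,0,-3],[1,0,0,0,-3]]' |head -1; sh t.sh; python3 -m handwheel '[[1,0,0,0,-2],[1,0,0,0,-3],[1,0,0,0,-3]]'|head -1; sh t.sh;  python3 -m handwheel '[[1,0,0,0,-1.2],[1,0,0,0,-1.2]]'|head -1; sh t.sh
```

```text
time: 8.05
yaw 150.85 F [ 0.94 -0.48 -1.31] T [ 0.089 -0.129 -0.114] j6 0.16 op 0.0132
time: 8.35
yaw 147.9 F [ 1.94 -0.52 -0.56] T [ 0.022 -0.115  0.126] j6 0.412 op 0.013
time: 8.55
yaw 146.67 F [ 1.45 -1.34 -0.04] T [ 0.007 -0.046  0.124] j6 0.33 op 0.0132
```

```bash
python3 -m handwheel '[[1,0,0,0,-2],[1,0,0,0,-3],[1,0,0,0,-3]]' |head -1; sh t.sh; python3 -m handwheel '[[1,0,0,0,-2],[1,0,0,0,-4],[1,0,0,0,-4]]'|head -1; sh t.sh;  python3 -m handwheel '[[1,0,0,0,-2],[1,0,0,0,-4],[1,0,0,0,-4]]'|head -1; sh t.sh; python3 -m handwheel '[[1,0,0,0,-1.5],[1,0,0,0,-3],[1,0,0,0,-3]]'|head -1; sh t.sh
```

```text
time: 8.85
yaw 143.68 F [ 1.82  0.12 -0.71] T [ 0.091 -0.126 -0.012] j6 0.293 op 0.0133
time: 9.15
yaw 139.68 F [ 1.01  0.75 -0.87] T [ 0.078 -0.174 -0.132] j6 0.408 op 0.0132
time: 9.45
yaw 135.72 F [ 0.67 -0.3  -0.32] T [ 0.016 -0.184 -0.123] j6 0.429 op 0.0132
time: 9.75
yaw 132.69 F [ 1.67 -0.34 -1.38] T [ 0.04  -0.157  0.154] j6 0.495 op 0.0133
```

```bash
python3 -m handwheel '[[1,0,0,0,-1],[1,0,0,0,-2],[1,0,0,0,-2]]' |head -1; sh t.sh; python3 -m handwheel '[[1,0,0,0,-1],[1,0,0,0,-2],[1,0,0,0,-2]]'|head -1; sh t.sh
```

```text
time: 10.05
yaw 130.64 F [ 2.14 -1.68 -0.66] T [ 0.072 -0.222  0.064] j6 0.319 op 0.013
time: 10.35
yaw 128.58 F [ 1.16 -0.5  -1.16] T [ 0.03  -0.237  0.032] j6 0.268 op 0.0133
```

```bash
python3 -m handwheel '[[1,0,0,0,-3],[1,0,0,0,-6],[1,0,0,0,-7],[1,0,0,0,-7]]' |head -1; sh t.sh; python3 -m handwheel '[[1,0,0,0,-2],[1,0,0,0,-4],[1,0,0,0,-4]]'|head -1; sh t.sh; python3 -m handwheel '[[1,0,0,0,-1],[1,0,0,0,-2],[1,0,0,0,-2]]'|head -1; sh t.sh;python3 -m handwheel '[[1,0,0,0,-1],[1,0,0,0,-2],[1,0,0,0,-2]]'|head -1; sh t.sh
```

```text
time: 10.75
yaw 121.6 F [ 1.65  0.24 -2.03] T [ 0.15  -0.312 -0.21 ] j6 0.1 op 0.0133
time: 11.05
yaw 117.65 F [ 2.09 -0.38 -0.91] T [ 0.044 -0.281  0.122] j6 0.639 op 0.0131
time: 11.35
yaw 115.63 F [ 1.73 -1.3  -0.82] T [ 0.048 -0.254  0.092] j6 0.302 op 0.0134
time: 11.65
yaw 113.58 F [ 2.08 -0.43 -1.9 ] T [-0.006 -0.247  0.045] j6 0.261 op 0.013
```

```bash
python3 -m handwheel '[[1,0,0,0,-3],[1,0,0,0,-6],[1,0,0,0,-7],[1,0,0,0,-7]]' |head -1; sh t.sh; python3 -m handwheel '[[1,0,0,0,-2],[1,0,0,0,-4],[1,0,0,0,-4]]'|head -1; sh t.sh; python3 -m handwheel '[[1,0,0,0,-1],[1,0,0,0,-2],[1,0,0,0,-2]]'|head -1; sh t.sh;python3 -m handwheel '[[1,0,0,0,-1],[1,0,0,0,-2],[1,0,0,0,-2]]'|head -1; sh t.sh
```

```text
time: 12.05
yaw 106.6 F [ 1.85  0.56 -1.54] T [ 0.097 -0.292 -0.211] j6 0.102 op 0.0131
time: 12.35
yaw 102.65 F [ 2.3  -0.63 -1.39] T [ 0.067 -0.283  0.157] j6 0.64 op 0.0128
time: 12.65
yaw 100.64 F [ 2.7  -2.58 -0.58] T [-0.066 -0.319  0.386] j6 0.618 op 0.0133
time: 12.95
yaw 98.6 F [ 2.38 -4.52 -2.25] T [-0.391 -0.592  0.708] j6 0.992 op 0.0128
```

The torque rose to 0.39 and then 0.71 N m with no release, and it happened four clicks from the start, so this is the stop (limit 0.9). I'll ease off, then go back five clicks. The last notch is at a tool yaw of about 105.7, so the target is about 180.7.

```bash
python3 -m handwheel '[[1,0,0,0,2],[1,0,0,0,4],[1,0,0,0,7],[1,0,0,0,7]]' |head -1; sh t.sh; python3 -m handwheel '[[1,0,0,0,2],[1,0,0,0,4],[1,0,0,0,4]]'|head -1; sh t.sh; python3 -m handwheel '[[1,0,0,0,2],[1,0,0,0,4],[1,0,0,0,4]]'|head -1; sh t.sh;python3 -m handwheel '[[1,0,0,0,2],[1,0,0,0,4],[1,0,0,0,4]]'|head -1; sh t.sh
```

```text
time: 13.35
yaw 105.62 F [ 0.83 -0.53 -1.02] T [ 0.268 -0.216 -0.068] j6 -0.778 op 0.0131
time: 13.65
yaw 109.56 F [ 2.85 -0.43 -1.46] T [-0.064 -0.343 -0.158] j6 -0.59 op 0.0131
time: 13.95
yaw 113.48 F [ 1.89 -1.71 -1.72] T [-0.07  -0.292  0.023] j6 -0.482 op 0.0135
time: 14.25
yaw 117.4 F [ 1.77 -1.32 -0.86] T [-0.026 -0.325  0.144] j6 -0.363 op 0.0133
```

```bash
for i in 1; do python3 -m handwheel '[[1,0,0,0,2],[1,0,0,0,4],[1,0,0,0,4]]'|head -1; sh t.sh; done; python3 -m handwheel '[[1,0,0,0,2],[1,0,0,0,4],[1,0,0,0,4]]'|head -1; sh t.sh; python3 -m handwheel '[[1,0,0,0,2],[1,0,0,0,4],[1,0,0,0,4]]'|head -1; sh t.sh;python3 -m handwheel '[[1,0,0,0,2],[1,0,0,0,4],[1,0,0,0,4]]'|head -1; sh t.sh;python3 -m handwheel '[[1,0,0,0,2],[1,0,0,0,4],[1,0,0,0,4]]'|head -1; sh t.sh
```

```text
time: 14.55
yaw 121.28 F [ 2.58 -0.95 -0.52] T [-0.031 -0.324 -0.174] j6 -0.675 op 0.013
time: 14.85
yaw 125.17 F [ 2.79 -1.41 -0.51] T [-0.066 -0.288 -0.012] j6 -0.555 op 0.0132
time: 15.15
yaw 129.07 F [ 3.   -2.27 -1.92] T [-0.092 -0.299 -0.002] j6 -0.466 op 0.0131
time: 15.45
yaw 132.98 F [ 1.47 -0.47 -1.44] T [-0.125 -0.236  0.186] j6 -0.312 op 0.0131
time: 15.75
yaw 136.85 F [ 1.98 -0.56 -1.34] T [-0.129 -0.215 -0.198] j6 -0.713 op 0.0134
```

```bash
python3 -m handwheel '[[1,0,0,0,4],[1,0,0,0,8],[1,0,0,0,11],[1,0,0,0,11]]'|head -1; sh t.sh; python3 -m handwheel '[[1,0,0,0,2],[1,0,0,0,5],[1,0,0,0,5]]'|head -1; sh t.sh; python3 -m handwheel '[[1,0,0,0,4],[1,0,0,0,8],[1,0,0,0,10],[1,0,0,0,10]]'|head -1; sh t.sh;python3 -m handwheel '[[1,0,0,0,2],[1,0,0,0,5],[1,0,0,0,5]]'|head -1; sh t.sh
```

```text
time: 16.15
yaw 147.77 F [ 2.03 -1.57 -1.81] T [-0.165 -0.208  0.153] j6 -0.614 op 0.0128
time: 16.45
yaw 152.63 F [ 1.21 -0.09 -1.91] T [-0.048 -0.18  -0.209] j6 -0.89 op 0.0132
time: 16.85
yaw 162.48 F [ 2.63 -0.15 -1.  ] T [-0.165 -0.148  0.171] j6 -0.41 op 0.0133
time: 17.15
yaw 167.34 F [ 1.16 -1.46 -0.88] T [-0.165 -0.17  -0.162] j6 -0.908 op 0.0132
```

Notches 3 and 4 (about 150 and 165) have passed. Now the fifth.

```bash
python3 -m handwheel '[[1,0,0,0,3],[1,0,0,0,6],[1,0,0,0,9],[1,0,0,0,9]]'|head -1; sh t.sh; python3 -m handwheel '[[1,0,0,0,2],[1,0,0,0,4],[1,0,0,0,4]]'|head -1; sh t.sh
```

```text
time: 17.55
yaw 176.21 F [ 1.83 -1.57 -0.36] T [-0.21  -0.144  0.08 ] j6 -0.652 op 0.013
time: 17.85
yaw -179.95 F [ 2.37 -2.47 -0.76] T [-0.216 -0.083  0.081] j6 -0.411 op 0.0129
```

```bash
python3 -m handwheel '[[0.9,0,0,0,0.4],[0.75,0,0,0,0.4],[0.6,0,0,0,0.4],[0.55,0,0,0,0.4],[0.55,0,0,0,0.4]]'|head -1; sh t.sh; python3 -m handwheel '[[0.55,0,0,0.03,0],[0.55,0,0,0.06,0],[0.55,0,0,0.1,0],[0.55,0,0,0.12,0],[0.55,0,0,0.12,0]]'; python3 - <<'E'
from h import *
import cv2
from workcell import viewer
c=viewer.camera("wrist");print([list(map(float,c["origin"])),list(map(float,c["orientation"]))])
cv2.imwrite("pics/w5.png",c["color"])
cv2.imwrite("pics/w5Z.png",cv2.resize(c["color"][130:250,250:410],None,fx=5,fy=5,interpolation=2))
E
```

```text
time: 18.35
yaw -179.57 F [1.07 0.01 0.2 ] T [ 0.011 -0.008  0.011] j6 0.011 op 0.0386
time: 18.85
ee_pos: [0.5985, -0.1006, 0.2848]
tcp_rot: [-180.0, 0.5, -179.6]
wrist_force: [0.6, -0.1, 0.4]
opening: 0.0383
[[0.5966174216984178, -0.17606155226261846, 0.4587483396418638], [162.71858939981652, 0.4487015706561906, -179.58679216349944]]
```

View pics/w5.png

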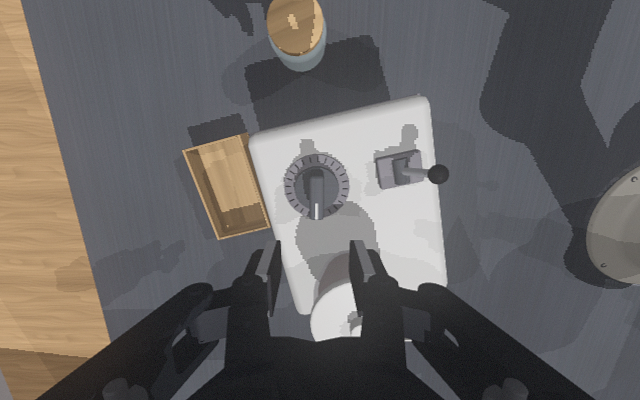

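View pics/w5Z.png

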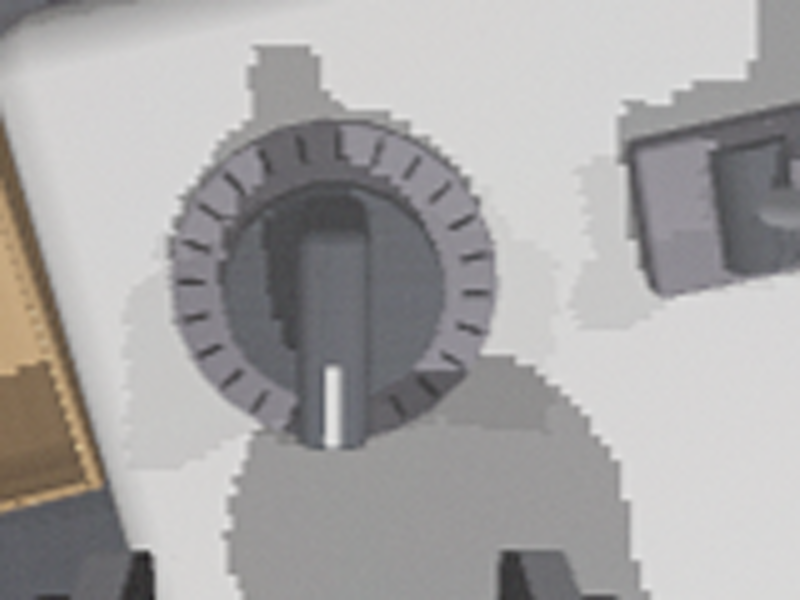

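```bash
python3 - <<'E'
from h import *
V=(W[0],W[1],W[2],[0.5966174216984178, -0.17606155226261846, 0.4587483396418638], [162.71858939981652, 0.4487015706561906, -179.58679216349944])
Z=lambda x,y:(250+x/5,130+y/5)
for p,q in [((334,235),(332,445)),((300,235),(300,435)),((369,235),(367,435))]:
  P,Q=plane(V,*Z(*p),.21),plane(V,*Z(*q),.21);print((P+Q)/2,np.degrees(np.arctan2(*(Q-P)[1::-1])))
print("ball",plane(V,437.5,173.5,.214))
E
python3 -m handwheel '[[1,-0.04,-0.009,0,4],[1,-0.08,-0.018,0,8],[1,-0.12,-0.027,0,13],[1,-0.138,-0.032,0,13],[1,-0.138,-0.032,0,13]]'
```

```text
[ 0.59640362 -0.10075482  0.21      ] 89.99696526264904
[ 0.6025756  -0.10171726  0.21      ] 90.11514462250612
[ 0.58987441 -0.10183862  0.21      ] 90.39902802267079
ball [ 0.48874759 -0.12629693  0.214     ]
time: 19.4
ee_pos: [0.4582, -0.1329, 0.2823]
tcp_rot: [-180.0, 0.3, -166.7]
wrist_force: [0.6, 1.3, 0.5]
opening: -0.0002
```

The bar now reads 90.2°, against 75.8° at the start: one notch anticlockwise of a start that was four clicks from the stop, so five clicks in all. Now the lever. I'll descend behind the ball.

```bash
python3 -m handwheel '[[1,0,0,-0.04,0],[1,0,0,-0.08,0],[1,0,0,-0.105,0],[1,0,0,-0.105,0]]'; python3 - <<'E'
import cv2
from workcell import viewer
c=viewer.camera("wrist");cv2.imwrite("pics/w6.png",c["color"])
b=viewer.camera("side")["color"][80:220,310:440];cv2.imwrite("pics/d6.png",cv2.resize(b,None,fx=4.2,fy=4.2,interpolation=2))
E
```

```text
time: 19.8
ee_pos: [0.4568, -0.1322, 0.1727]
tcp_rot: [179.8, 0.0, -166.7]
wrist_force: [-0.2, 0.4, 0.6]
opening: 0.0001
```

View pics/w6.png

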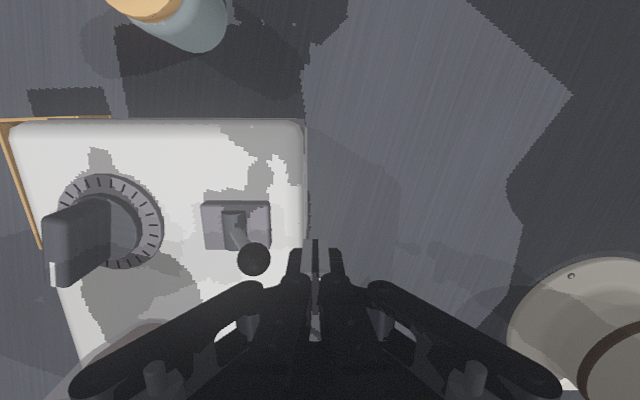

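View pics/d6.png

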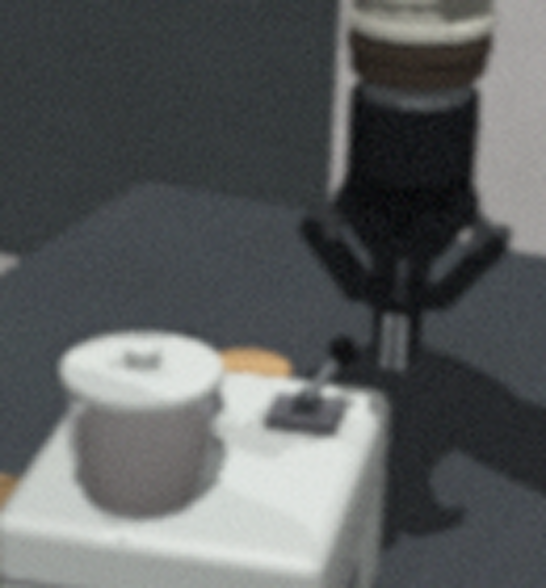

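The finger stands just behind the ball, with its tip slightly below the ball centre (tip at (395,370), ball at (342,350) in the side crop). I'll push along the grinder's +x.

```bash
python3 -m handwheel '[[1,0.008,0.002,0,0],[1,0.016,0.004,0,0],[1,0.024,0.0055,0,0],[1,0.032,0.0075,0,0],[1,0.039,0.009,0,0]]'; sh t.sh; python3 - <<'E'
import cv2
from workcell import viewer
b=viewer.camera("side")["color"][80:220,310:440];cv2.imwrite("pics/d7.png",cv2.resize(b,None,fx=4.2,fy=4.2,interpolation=2))
E
```

```text
time: 20.4
ee_pos: [0.5013, -0.1235, 0.1855]
tcp_rot: [-179.7, 1.0, -166.6]
wrist_force: [-1.7, 5.3, 37.6]
opening: 0.0001
yaw -166.64 F [-1.74  5.25 37.55] T [ 1.208 -0.139  0.104] j6 -0.016 op 0.0001
```

View pics/d7.png

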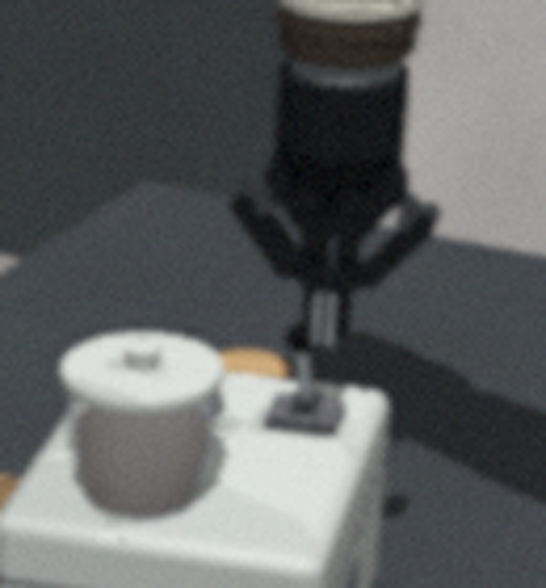

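There's an unexpected upward force of 38 N, and the tool was lifted 13 mm, so something is under the finger. I'll relieve it and look.

```bash
python3 -m handwheel '[[1,0,0,0.003,0],[1,0,0,0.005,0]]'; sh t.sh; python3 - <<'E'
import cv2
from workcell import viewer
c=viewer.camera("wrist");cv2.imwrite("pics/w8.png",c["color"]);print(c["origin"],c["orientation"])
b=viewer.camera("side")["color"][120:200,340:420];cv2.imwrite("pics/d8.png",cv2.resize(b,None,fx=7,fy=7,interpolation=2))
b=viewer.camera("scene")["color"][100:180,215:295];cv2.imwrite("pics/s8.png",cv2.resize(b,None,fx=7,fy=7,interpolation=2))
E
```

```text
time: 20.65
ee_pos: [0.5043, -0.1231, 0.1926]
tcp_rot: [-179.6, 1.3, -166.6]
wrist_force: [-0.1, -0.0, 0.1]
opening: -0.0001
yaw -166.59 F [-0.06 -0.05  0.05] T [-0.012  0.048  0.034] j6 0.02 op -0.0001
[ 0.51684165 -0.19647394  0.36697882] [ 163.03520964    1.28161518 -166.59095494]
```

View pics/w8.png

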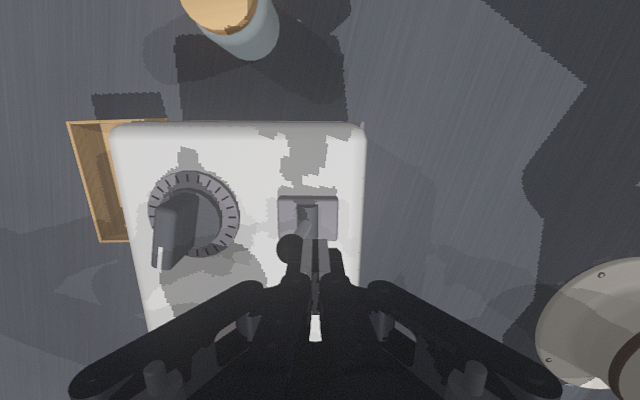

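View pics/d8.png

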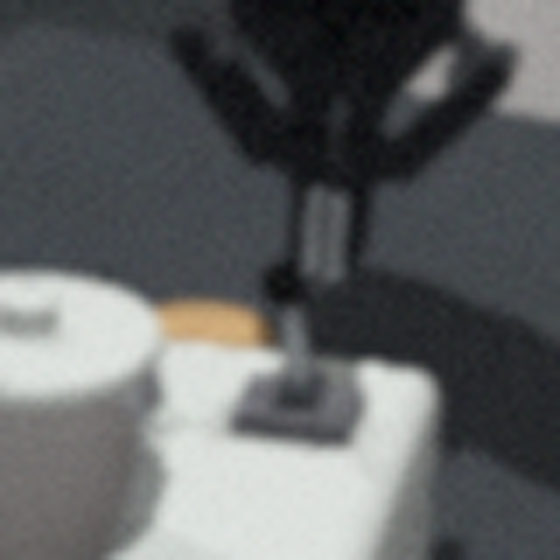

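View pics/s8.png

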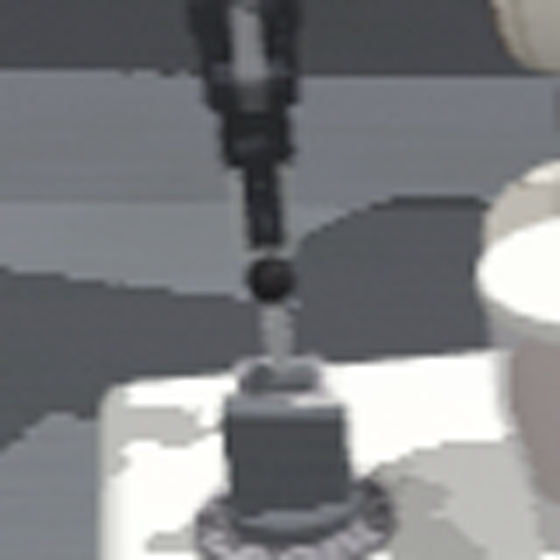

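The lever is now upright, but the fingertip rode up on the upper back of the ball. I'll back off, go about 28 mm lower and look.

```bash
python3 -m handwheel '[[1,-0.009,-0.002,0.002,0],[1,-0.018,-0.004,0,0],[1,-0.022,-0.005,-0.015,0],[1,-0.022,-0.005,-0.03,0],[1,-0.022,-0.005,-0.03,0]]'; sh t.sh; python3 - <<'E'
import cv2
from workcell import viewer
c=viewer.camera("wrist");cv2.imwrite("pics/w9.png",c["color"][150:350,200:440])
b=viewer.camera("side")["color"][120:200,340:420];cv2.imwrite("pics/d9.png",cv2.resize(b,None,fx=7,fy=7,interpolation=2))
E
```

```text
time: 21.3
ee_pos: [0.479, -0.1281, 0.1579]
tcp_rot: [-179.8, 0.9, -166.6]
wrist_force: [0.3, -0.3, -0.6]
opening: 0.0004
yaw -166.65 F [ 0.31 -0.32 -0.57] T [-0.016  0.056 -0.07 ] j6 -0.007 op 0.0004
```

View pics/d9.png

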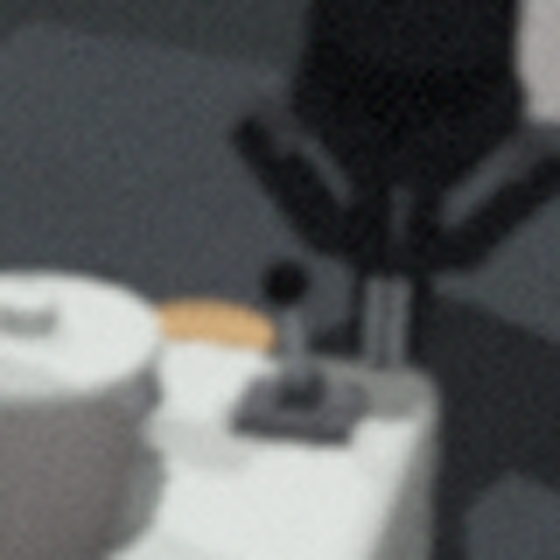

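View pics/w9.png

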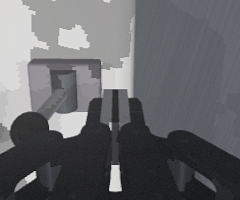

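```bash
python3 -m handwheel '[[1,0,0,0.007,0],[1,0.007,0.0016,0.007,0],[1,0.014,0.0032,0.007,0],[1,0.021,0.0048,0.007,0],[1,0.027,0.0062,0.007,0]]'; sh t.sh; python3 - <<'E'
import cv2
from workcell import viewer
b=viewer.camera("side")["color"][120:200,340:420];cv2.imwrite("pics/d10.png",cv2.resize(b,None,fx=7,fy=7,interpolation=2))
E
```

```text
time: 21.9
ee_pos: [0.5077, -0.1219, 0.1667]
tcp_rot: [-179.8, 1.0, -166.6]
wrist_force: [-1.3, -0.0, -1.7]
opening: 0.0001
yaw -166.62 F [-1.3  -0.   -1.73] T [-0.155  0.456 -0.059] j6 -0.079 op 0.0001
```

View pics/d10.png

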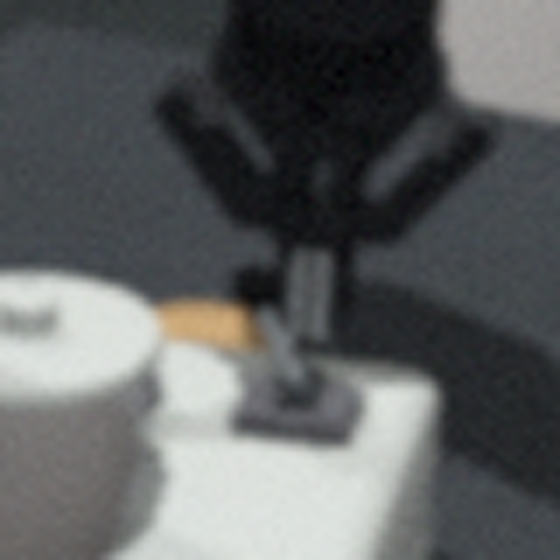

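The lever is leaning over, with the ball at (255,283) in the crop and a gentle force of 1.3 N. I'll keep pushing in small steps until the end stop.

```bash
python3 -m handwheel '[[1,0.003,0.0007,0,0],[1,0.005,0.0012,0,0]]'|head -2; sh t.sh; python3 -m handwheel '[[1,0.003,0.0007,0,0],[1,0.004,0.001,0,0]]'|head -2; sh t.sh;
```

```text
time: 22.15
ee_pos: [0.511, -0.1209, 0.166]
yaw -166.64 F [-20.73  -5.62   6.3 ] T [-1.055  3.983 -0.068] j6 -0.028 op 0.0003
time: 22.35
ee_pos: [0.5108, -0.1209, 0.1659]
yaw -166.72 F [-28.62  -6.98  10.09] T [-1.397  5.346 -0.092] j6 -0.016 op 0.0
```

The push meets a hard end stop (no more motion), so the lever is over. I'll retreat and check.

```bash
python3 -m handwheel '[[1,-0.01,-0.0023,0,0],[1,-0.025,-0.006,0,0],[1,-0.045,-0.01,0.01,0],[1,-0.045,-0.01,0.05,0],[1,-0.045,-0.01,0.095,0]]'; python3 -m handwheel '[[1,-0.03,0,0.03,0],[1,-0.06,-0.0,0.06,0],[1,-0.06,0,0.06,0]]';python3 - <<'E'
import cv2
from workcell import viewer
c=viewer.camera("wrist");cv2.imwrite("pics/w11.png",c["color"]);print(list(c["origin"]),list(c["orientation"]))
b=viewer.camera("side")["color"];cv2.imwrite("pics/d11.png",b)
b=viewer.camera("scene")["color"];cv2.imwrite("pics/s11.png",b);cv2.imwrite("pics/s11Z.png",cv2.resize(b[120:250,170:380],None,fx=3.8,fy=3.8,interpolation=2))
E
```

```text
time: 22.85
ee_pos: [0.4646, -0.1307, 0.2609]
tcp_rot: [-179.9, 0.1, -166.7]
wrist_force: [0.0, -0.4, 1.0]
opening: 0.0001
time: 23.15
ee_pos: [0.4031, -0.1307, 0.3259]
tcp_rot: [-179.6, 0.4, -166.8]
wrist_force: [-0.0, -0.2, 0.6]
opening: -0.0003
[np.float64(0.41800438817116065), np.float64(-0.2035295313177782), np.float64(0.5003254526866677)] [np.float64(163.0305965523157), np.float64(0.38263016433174835), np.float64(-166.77504666243902)]
```

View pics/w11.png

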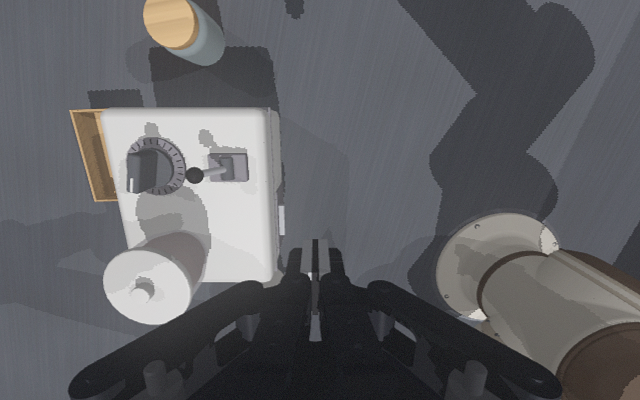

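View pics/s11Z.png

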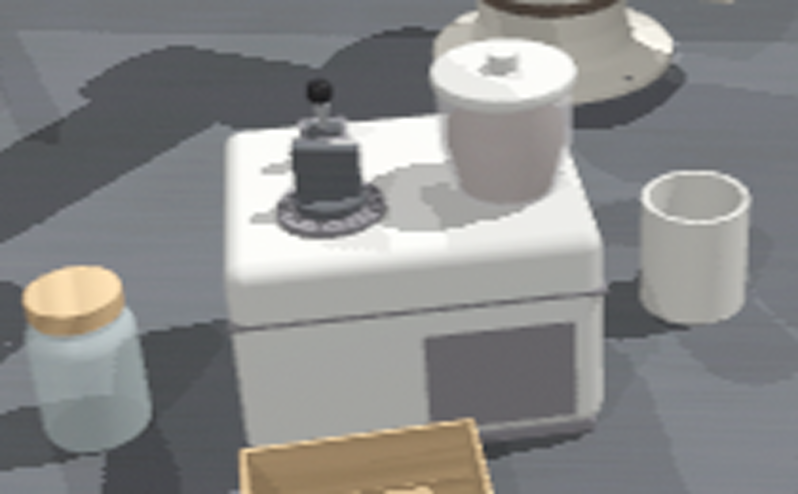

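View pics/d11.png

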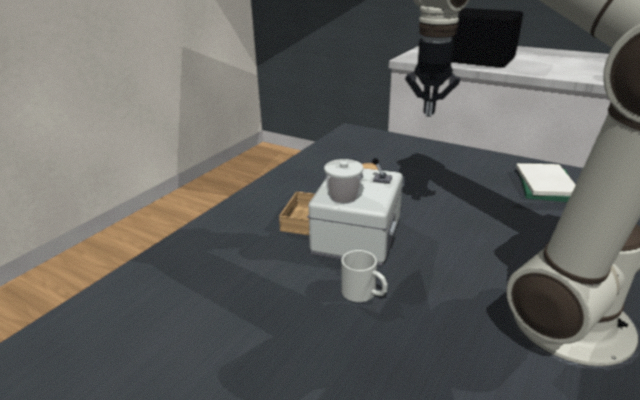

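The mug, jar and caddy sit at the same pixels as before, and the ball has moved over towards the knob. I'll check the travel and the knob angle numerically.

```bash
python3 - <<'E'
from h import *
import cv2
V=(W[0],W[1],W[2],[0.41800438817116065,-0.2035295313177782,0.5003254526866677],[163.0305965523157,0.38263016433174835,-166.77504666243902])
p,e=tri((V,195,175.5),("scene",170+319/3.8,120+92/3.8));print("ball tri",p,e)
b=plane(V,195,175.5,.214);print(b,"travel",np.hypot(*(b-[.4886,-.1259,.214])[:2]))
a=cv2.imread("pics/w11.png")[120:210,110:200];cv2.imwrite("pics/w11Z.png",cv2.resize(a,None,fx=6,fy=6,interpolation=2))
s0,s1=cv2.imread("pics/scene0.png"),cv2.imread("pics/s11.png")
for n,(x0,x1,y0,y1) in {"jar":(175,212,190,240),"mug":(336,370,165,206),"caddy":(232,302,232,276)}.items():
    t=s0[y0:y1,x0:x1];r=cv2.matchTemplate(s1[y0-8:y1+8,x0-8:x1+8],t,cv2.TM_CCOEFF_NORMED);_,m,_,l=cv2.minMaxLoc(r);print(n,l[0]-8,l[1]-8,round(m,3))
E
```

```text
ball tri [ 0.53016672 -0.11575565  0.21110868] 0.001641143469567979
[ 0.52884991 -0.11582999  0.214     ] travel 0.04149048916958788
jar 0 0 0.983
mug 0 0 0.993
caddy 0 0 0.997
```

View pics/w11Z.png

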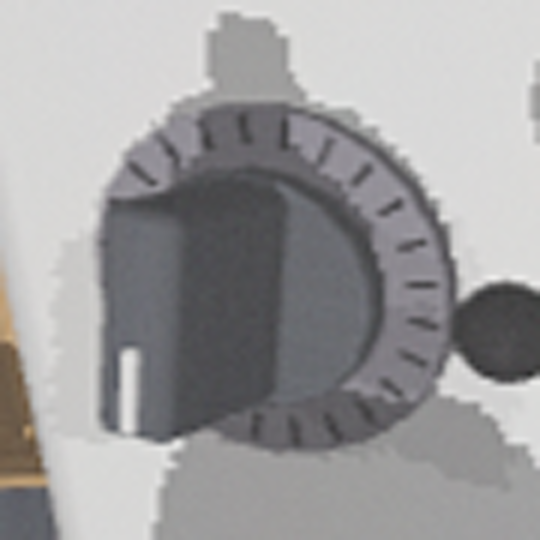

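```bash
python3 - <<'E'
from h import *
V=(W[0],W[1],W[2],[0.41800438817116065,-0.2035295313177782,0.5003254526866677],[163.0305965523157,0.38263016433174835,-166.77504666243902])
Z=lambda x,y:(110+x/6,120+y/6)
for p,q in (((130,350),(128,433)),((184,205),(180,438))):
  P,Q=plane(V,*Z(*p),.21),plane(V,*Z(*q),.21);print(np.degrees(np.arctan2(*(Q-P)[1::-1])))
E
```

```text
90.98345753980665
91.85699457431035
```

```bash
python3 -c "
from workcell import job_done;print(job_done())"
```

```text
the job is handed in; nothing more can be done
None
```

The grinder is re-zeroed and set five clicks back from its stop, the lock lever is over, and the job is handed in at about 23 s. No verdict was reported.

- **Knob to its stop:** I turned it clockwise through four clicks. It then met the stop, where the torque rose to 0.39 and then 0.71 N m without releasing. That is below the 0.9 N m damage limit but a little above the 0.3–0.6 N m you called a firm touch.
- **Five clicks back:** The torque swung through each of the first four notches in turn, and I let go at the fifth. The bar then read about 90–91°, against 75.8° at the start. That is one notch anticlockwise of a start four clicks from the stop, so five in all. A later, oblique view gave 91–92°, within what I can measure.
- **Lock lever:** It is hard against its end stop. The ball moved 41.5–42.8 mm of its 43 mm, so the lever is at roughly 0.95 rad or more.
- **Mug, jar and caddy:** They show no pixel shift in the scene view, and the arm is clear of everything.

**What went wrong on the way:**
- The real fingertips sit roughly 30 mm above the reported TCP, so the first grasp closed on nothing just above the bar.
- For the same reason, the first push on the lever rode up the ball, with an upward force of 38 N at the last reading. I backed off, went lower and pushed again.
- At the lever's end stop the wrist read up to about 30 N.

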